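Hang the lift-off door back on the sampling cabinet

ROBOT

A 7-joint arm with a two-finger parallel gripper is mounted at the origin on the work surface. World frame = base frame: x ahead of the robot, y to its left, z up, the work surface at z = 0. Lengths are in m, angles in rad, forces in N, time in s.
With the tool pointing down it reaches from about 0.425 to 0.825 m from the base axis. Payload 3.6 kg.
Tool frame: the origin (TCP) lies at the very end of the fingers, on their centre line; the grasp point (between the pads) lies 19 mm behind it; z points along the fingers, y is the line along which they close (so a half turn about z gives the same grasp; the last joint's range is limited). The gripper opens to 85 mm and grips with 20 to 120 N. Pads are 22 mm wide; open, the fingers measure 114 mm over their backs; the gripper's body (76 mm by 85 mm) begins 54 mm behind the grasp point. The pads swing forward as they close: fully open they stand 13 mm farther back than shut.
Start: joints at [1.141, 0.615, -0.013, 1.423, 0.008, 1.103, -0.04], TCP at [0.255, -0.598, 0.196] pointing down, gripper open.
Joint ranges: [-3.12, 3.12], [-0.3, 2.06], [-1.34, 1.32], [0.26, 2.42], [-1.36, 4.5], [0.01, 1.98], [-2.84, 2.84]. Speed limits (rad/s): [2.79, 2.79, 3.14, 3.14, 3.14, 3.14, 3.14].

INTERFACE

Orientations are given as a 3x3 rotation matrix whose columns are the frame's x, y, z axes.
In Python, from cell import sensors, viewer, ctrl, masks_of, spot_point gives the robot as it stands.
- The arm moves only by the tool servo_tool, never from a script. Its argument "series" is a list of rows, each an object with "twist": the turn, a rotation vector about the tool's x, y, z in degrees, a list of three; "linear": the shift along the tool's x, y, z in m, a list of three; "jaw": the opening, from 0 (shut) to 1 (fully open). A call has exactly 8 rows; each row is the pose to reach, as a shift and turn from the pose commanded when the call began, along the tool's axes at that moment; what a row does not reach only later rows make up. A row lasts 1/8 s, in which the tool goes at most 62.5 mm and 10.7 degrees, less where a joint would pass 70% of its speed; a pose out of reach is approached as far as the arm can. A call with a gripper value outside its range is refused whole. The fingers move at their own pace and stop on an object; "squeeze" is the grip in N (left out, the last holds). Time passes only in rows, so rows that repeat a pose let the fingers close, or fill a call up. It gives the time, the measured TCP pose, the force, the opening and the grip force at its end, in the units of the state.
- sensors.sense(): the state, without advancing time (a new reading comes with each control period).
- viewer.camera(name): name is "side" or "top"; returns a dict with "color" (384x512x3 uint8, blue, green, red), "K" (3x3 intrinsics, pixels), "T" (4x4, takes a point from camera to world coordinates). Camera axes: x right, y up, looking along -z (the intrinsics and any distortion apply to the point x, -y, -z); pixel columns grow to the right and rows downward; lengths in m; the calibration is good to about 2 mm. A picture is of the moment at which its call begins. There is no depth.
- ctrl.job_done(): hands the job in; it is judged then, once.
Trained networks look in the newest picture that a camera, given by its name, has taken for a name from the list of things; names that differ only in an ending like _2 or _b are one class to them, and where a whole thing is asked for, a point or a joint stands for the part that bears it (a point fixed in the world has none). Each returns a list of dicts, best first, with "p" (0 to 1); they miss things now and then, are a little off and sometimes report something else, mostly with a low value. They report only what shows in the picture. A call takes as long as a camera call.
- masks_of(camera, target): "pixels" (384x512 bool, what is visible of it) and "rect" ([left, top, right, bottom] in pixels, round what is visible of it).
- spot_point(camera, target): "uv" ([column, row] in pixels: a listed point, or the origin of a listed thing).
The state is a dict: "time_s": time; "qpos": joint angles; "qvel": joint speeds; "joint_torque": joint torques, N m; "ee_pos": TCP position; "tool_rot": TCP orientation; "force": force on the tool from outside, world axes, zero at the start; "ft_torque": the same for the moment, N m; "opening": finger opening in m; "gripper_force": force on a finger pad.
Only numpy, scipy, OpenCV 4.12 (cv2) and the standard library are available. Lean on these libraries where they do the work, as an engineer would, in place of code of your own. Each camera call takes 0.05 s, during which the arm holds its last target. There are 200 camera calls.

TASK

Take the red door out of the rack and hang it back on the red sampling cabinet: lower it gently, held upright, until both hinge knuckles have dropped fully down over their two pins together, and only then let go. Then swing the door shut against the rubber stops, leaving the plain aluminium panel in the rack and everything else on the bench undisturbed.

Things in the scene. Friction and masses are not known exactly. Their poses are not given: they have to be found in the camera images.
- cabinet: Red sampling cabinet fixed to the bench, open in front, 140 deep (x) x 200 wide (y) x 230 high. Origin: centre of its underside, on the bench. Front looks along its own -x (front face at x = -70 mm), hinge on its +y side, z up. The door swings about the pins from shut (along the front) past 90 degrees (standing out along -x); it may be hung at any such angle and stays where left.
- seat_low (a point): NOMINAL foot of the lower hinge pin, on the cabinet at x -87, y +118, z 60 (axes as cabinet): top of a steel bracket arm (disc of radius 9.5, arm running back to +x), where the lower knuckle rests. Upright brass pin, 8 diameter, 18 high, top edge rounded 1. The bracket is slotted: both real pins are shifted together by an unknown -7 to +7 mm along the cabinet's x, NOT in this reading; find it by touch.
- seat_top (a point): The same for the upper pin, z 180, straight above (both pins are on one vertical axis and equally long, shifted alike; y is true). Seated, the door's lower edge is at z 30 and its top edge at z 220, its panel centre 118 from the pin axis.
- stop (a point): Point between two black rubber stops on the cabinet front, at x -83, y -80, z 125 (axes as cabinet). The inside face of the shut door leans on them near its free edge; it is then parallel to the front within about 3 degrees, about 13 mm before it.
- door_centre (a point): Centre of the red door's panel: 8 thick (own x), 182 wide (own y), 190 high (own z, up). Outside face along own -x, with louvres and a black knob (20 diameter, 16 out, at y -72, 10 below centre). Knuckles beyond its +y edge. Shut, its axes are parallel to the cabinet's. About 0.42 kg +-30 %, centre of mass within 2 mm of here along y. Stands in one of the two rack slots; grasp across its top edge.
- knuckle_low (a point): Centre of the lower mouth of the door's lower knuckle, an upright steel tube open at both ends: bore 11, outside 22 diameter, 22 long, joined to the panel edge (y = +91) by a 5 thick strap as high as the tube. It lies at own y = +118, 65 below the door's centre. Axes as the door's.
- knuckle_top (a point): The same for the upper knuckle: own y = +118, 55 above the door's centre (120 above the lower one). Axes as the door's.
- door_edge (a point): Middle of the door's free vertical edge: own y = -91, level with the door's centre. Axes as the door's.
- rack: Wooden rack fixed to the bench, 130 (x) x 170 (y), floor 12 thick, with two slots along its own x at y = +45 and y = -45, 10.5 wide, with 14 thick slot walls that end 57 above the bench. Origin: centre of its underside. The door (in one slot, hinge edge towards the rack's +x) and the plain panel (in the other) rest on its floor.
- blank_centre (a point): Bystander: centre of a plain bare aluminium panel, 8 thick x 182 wide x 90 high, with no knuckles (top edge 102 above the bench), in the other slot of the rack; leave it there.
- screwdriver: Bystander: screwdriver lying on the bench; leave it.
- wrench: Bystander: wrench lying on the bench; leave it.
- tape: Bystander: yellow roll of tape, 90 diameter, 24 high, lying flat; leave it. Origin: centre of its underside.
- jar: Bystander: jar with blue lid, 60 diameter, 90 high; leave it. Origin: centre of its underside.
- mouse: Bystander: black computer mouse, 100 x 58 x 24; leave it.
- fitting: Bystander: upright brass fitting, 24 diameter, 53 high; leave it standing. Origin: centre of its underside.

How it is judged:
By the outcome, as a careful person would: the job done as asked, in the order asked, and still so for the second after the job is handed in, with the robot touching nothing.
It also fails if it takes over 72 s, if anything falls off the work surface, if the arm or the gripper's body presses on something with over 40 N, if the wrist force passes 120 N, or if a joint passes its speed limit or range.

## Working session

There is one attempt and no reset: what is moved stays moved. The work goes in short steps, Python scripts to look and compute and a tool call to move; the robot and the scene stay as the last step left them, time stands still between calls to the robot, and variables do not carry over. Pictures are saved under pics/ and viewed, at most 10 in all, crops included, and the job is handed in when it is done.

Besides the shell and the picture viewer there is one more tool, called as name(argument=value, ...) on one line, values as JSON. servo_tool: Moves the arm, as the interface text tells. Its arguments: {"type":"object","properties":{"series":{"type":"array"},"squeeze":{"type":"number"}},"required":["series"]}

```bash
mkdir -p pics; ls
cat > h.py <<'E'
import numpy as np, cv2
from cell import sensors, viewer, ctrl, masks_of, spot_point
def ray(c,uv):
    K,T=c["K"],c["T"]; d=np.linalg.inv(K)@[uv[0],uv[1],1]; d=np.array([d[0],-d[1],-d[2]])
    return T[:3,3],T[:3,:3]@d
def atz(c,uv,z):
    o,d=ray(c,uv); return o+d*(z-o[2])/d[2]
def tri(c1,u1,c2,u2):
    o1,d1=ray(c1,u1);o2,d2=ray(c2,u2)
    A=np.stack([d1,-d2],1);s=np.linalg.lstsq(A,o2-o1,rcond=None)[0]
    a,b=o1+d1*s[0],o2+d2*s[1]
    return (a+b)/2,np.linalg.norm(a-b)
def proj(c,p):
    T=c["T"];q=T[:3,:3].T@(np.asarray(p)-T[:3,3]);u=c["K"]@[q[0],-q[1],-q[2]];return u[:2]/u[2]
E
python3 - <<'E'
from h import *
np.set_printoptions(precision=4,suppress=True)
C={n:viewer.camera(n) for n in("side","top")}
for n in C: cv2.imwrite(f"pics/a_{n}.png",C[n]["color"]);print(n,C[n]["K"].tolist(),C[n]["T"].round(4).tolist(), [k for k in C[n]])
for t in "cabinet seat_low seat_top stop door_centre knuckle_low knuckle_top door_edge rack blank_centre tape jar fitting mouse screwdriver wrench".split():
    u={}
    for n in C:
        r=spot_point(n,t); 
        for x in r[:2]: print(t,n,np.round(x["uv"],1),round(x["p"],2))
        if r: u[n]=r[0]["uv"]
    if len(u)==2: print("   ->",*tri(C["side"],u["side"],C["top"],u["top"]))
s=sensors.sense();print(s)
E
```

```text
pics
side [[461.0344379063926, 0.0, 258.9208935434512], [0.0, 461.0344379063926, 190.5087025056007], [0.0, 0.0, 1.0]] [[-0.8487, 0.4098, -0.3343, 0.0668], [-0.5286, -0.6372, 0.5609, 0.8495], [0.0169, 0.6527, 0.7574, 1.2173], [0.0, 0.0, 0.0, 1.0]] ['color', 'K', 'T']
top [[474.0856383057139, 0.0, 254.90750823759643], [0.0, 474.0856383057139, 198.82759638710564], [0.0, 0.0, 1.0]] [[-0.0252, 0.9987, -0.0443, 0.4376], [-0.9996, -0.0259, -0.0137, 0.0268], [-0.0148, 0.0439, 0.9989, 1.7023], [0.0, 0.0, 0.0, 1.0]] ['color', 'K', 'T']
cabinet side [206.3 214.7] 0.77
cabinet side [333.2 146.4] 0.43
cabinet top [231.6 146.5] 0.62
   -> [ 0.7031  0.1286 -0.0095] 0.006444341569555913
seat_low side [201.4 241.1] 0.94
seat_low side [198.6 213.6] 0.72
seat_low top [198.  166.8] 0.84
   -> [0.6286 0.247  0.0381] 0.0024725459433079405
seat_top side [207.6 210.7] 0.68
seat_top side [199.8 214.9] 0.65
seat_top top [189.8 163.5] 0.89
seat_top top [346.5 176.8] 0.51
   -> [0.6091 0.2446 0.2037] 0.028644877571961932
stop side [240.8 184. ] 0.7
stop side [282.9 138.1] 0.41
stop top [253.6 166.1] 0.86
stop t
[... 1641 characters left out ...]
ch side [165.2 284.1] 0.27
wrench top [357.6 154.9] 0.76
   -> [ 0.6684 -0.3243 -0.0162] 0.010314369029593122
{'time_s': 1.7, 'qpos': array([ 1.1415,  0.6149, -0.0126,  1.4234,  0.0081,  1.1034, -0.0404]), 'qvel': array([ 0.0014, -0.0006,  0.0006,  0.0006,  0.0011, -0.0012,  0.0001]), 'joint_torque': array([ -0.0001, -46.91  ,   0.2589, -17.1339,   0.01  ,   0.0018,
        -0.    ]), 'ee_pos': array([ 0.2548, -0.598 ,  0.1963]), 'tool_rot': array([[ 0.92  ,  0.392 ,  0.0001],
       [ 0.392 , -0.92  ,  0.    ],
       [ 0.0001, -0.    , -1.    ]]), 'force': array([0.2768, 0.6016, 0.7299]), 'ft_torque': array([-0.0041,  0.012 ,  0.0135]), 'gripper_force': 0.0, 'opening': 0.08564704177917239}
```

View pics/a_side.png

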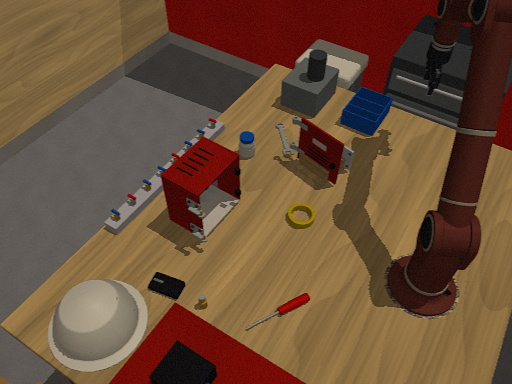

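View pics/a_top.png

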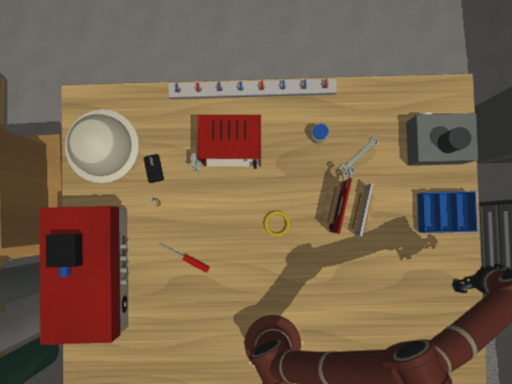

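Run:
```python
from h import *
t=cv2.imread("pics/a_top.png");s=cv2.imread("pics/a_side.png")
def cr(i,x,y,w,h): return cv2.resize(i[y:y+h,x:x+w],(400,300),interpolation=cv2.INTER_CUBIC)
m=np.vstack([np.hstack([cr(t,310,170,80,60),cr(t,183,106,88,66)]),np.hstack([cr(s,270,105,100,75),cr(s,156,132,100,75+0)])])
cv2.imwrite("pics/b.png",m)
for n in("side","top"):
    viewer.camera(n)
    for k in("door_centre","blank_centre","cabinet","rack"):
        for r in masks_of(n,k)[:1]:
            p=r["pixels"].astype(np.uint8);c=cv2.findContours(p,0,2)[0];c=max(c,key=cv2.contourArea)
            print(n,k,round(r["p"],2),r["rect"],p.sum(),cv2.approxPolyDP(c,2.0,True)[:,0].tolist(),cv2.minAreaRect(c))
```

```text
side door_centre 0.95 [289.2, 114.7, 343.3, 185.8] 1791 [[293, 116], [292, 122], [300, 129], [298, 142], [296, 144], [291, 141], [290, 147], [297, 151], [297, 156], [301, 152], [317, 162], [328, 172], [327, 179], [335, 183], [343, 143], [304, 118]] ((314.7021789550781, 148.1299591064453), (71.86067199707031, 39.835811614990234), 32.735225677490234)
side cabinet 0.55 [159.8, 138.6, 240.9, 242.0] 5618 [[203, 137], [163, 171], [160, 177], [169, 218], [205, 241], [210, 231], [239, 199], [240, 189], [237, 154]] ((201.1599884033203, 184.60269165039062), (77.29769897460938, 92.97976684570312), 39.0355110168457)
side rack 0.79 [292.2, 155.3, 345.1, 183.7] 641 [[300, 154], [294, 167], [317, 184], [324, 183], [327, 171]] ((311.2305908203125, 169.8617706298828), (36.95489501953125, 16.937658309936523), 34.2868766784668)
top door_centre 0.59 [325.0, 169.1, 353.4, 230.9] 591 [[352, 168], [341, 173], [337, 208], [329, 225], [331, 231], [339, 229]] ((340.7331237792969, 199.32302856445312), (11.3179292678833, 66.10869598388672), 12.994616508483887)
top blank_centre 0.57 [356.4, 184.9, 373.6, 235.7] 300 [[371, 183], [364, 189], [365, 197], [355, 234], [360, 235]] ((363.30584716796875, 208.62351989746094), (7.158705234527588, 53.364891052246094), 12.52880573272705)
top rack 0.63 [320.3, 187.1, 375.8, 230.2] 1271 [[350, 191], [344, 209], [343, 224], [356, 228], [364, 193]] ((352.7838134765625, 208.90187072753906), (17.150371551513672, 37.28789520263672), 11.888657569885254)
```

View pics/b.png

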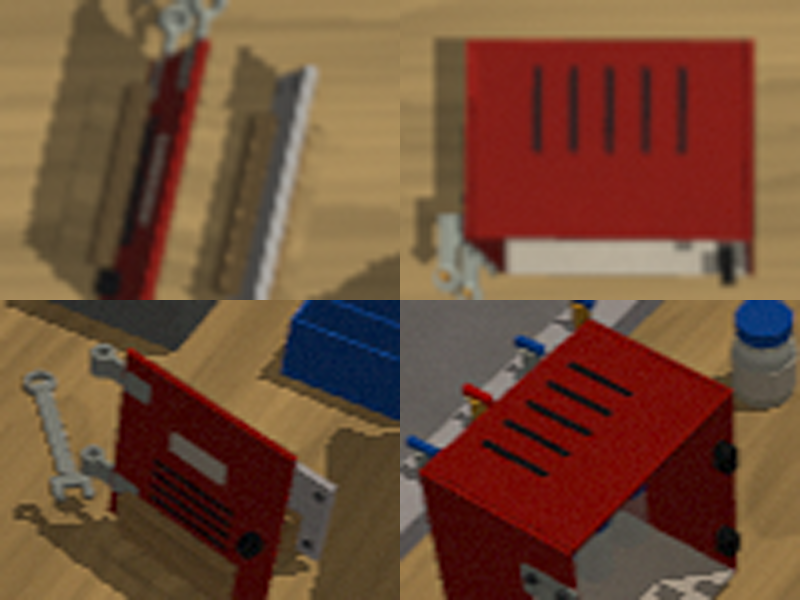

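Run:
```python
from h import *
np.set_printoptions(precision=4,suppress=True)
t=viewer.camera("top");s=viewer.camera("side")
print("door T",atz(t,(351.6,177.6),.202),atz(t,(340.0,231),.202));print("door S",atz(s,(302.5,117.5),.202),atz(s,(344.2,144.5),.202))
for u in [(197.7,114.8),(260.7,114.8),(260.7,158.4),(198.4,158.4)]: print("cabT",atz(t,u,.23))
for u in [(161.5,175.75),(203.5,137),(239.2,156.2),(199,195.2)]: print("cabS",atz(s,u,.23))
# top-crop bright line of door
im=t["color"].astype(int);red=(im[:,:,2]>im[:,:,1]*3)&(im[:,:,2]>150)
for v in range(172,236,4):
    us=np.where(red[v,325:360])[0]+325; print(v,us.min() if len(us) else None,us.max() if len(us) else None,end=' ; ')
# pin/bracket: predicted
print(proj(t,(.613,.247,.18)),proj(s,(.613,.247,.18)))
```

```text
door T [ 0.5634 -0.2602  0.202 ] [ 0.3957 -0.2181  0.202 ]
door S [ 0.5631 -0.2581  0.202 ] [ 0.3882 -0.2145  0.202 ]
cabT [0.7714 0.2199 0.23  ]
cabT [0.7658 0.0222 0.23  ]
cabT [0.6286 0.0257 0.23  ]
cabT [0.6339 0.2204 0.23  ]
cabS [0.7695 0.2231 0.23  ]
cabS [0.7655 0.0245 0.23  ]
cabS [0.6249 0.0346 0.23  ]
cabS [0.6342 0.2237 0.23  ]
172 None None ; 176 None None ; 180 None None ; 184 None None ; 188 None None ; 192 None None ; 196 None None ; 200 None None ; 204 None None ; 208 None None ; 212 None None ; 216 None None ; 220 None None ; 224 None None ; 228 None None ; 232 None None ; [192.3882 167.0486] [201.5325 214.9683]
```

servo_tool(series=[{"twist": [0, 0, 6], "linear": [0.03, -0.02, -0.05], "jaw": 1}, {"twist": [0, 0, 14], "linear": [0.08, -0.057, -0.064], "jaw": 1}, {"twist": [0, 0, 22], "linear": [0.13, -0.092, -0.064], "jaw": 1}, {"twist": [0, 0, 30], "linear": [0.18, -0.128, -0.064], "jaw": 1}, {"twist": [0, 0, 37], "linear": [0.23, -0.164, -0.064], "jaw": 1}, {"twist": [0, 0, 37], "linear": [0.28, -0.199, -0.064], "jaw": 1}, {"twist": [0, 0, 37], "linear": [0.33, -0.235, -0.064], "jaw": 1}, {"twist": [0, 0, 37], "linear": [0.345, -0.245, -0.064], "jaw": 1}])

```text
time_s: 3.3
ee_pos: [0.4788, -0.2319, 0.2605]
tool_rot: [[0.973, -0.232, 0.001], [-0.232, -0.973, 0.003], [0.001, -0.003, -1.0]]
force: [0.4, 0.1, 0.5]
opening: 0.0853
gripper_force: 0.0
```

```bash
cat >> h.py <<'E'
np.set_printoptions(precision=4,suppress=True)
def st():
    s=sensors.sense();R=s["tool_rot"]
    print("t %.2f"%s["time_s"],"p",s["ee_pos"],"yaw %.2f"%np.degrees(np.arctan2(R[1,0],R[0,0])),"z",R[:,2],"F",s["force"],"M",s["ft_torque"],"op %.4f gf %.1f"%(s["opening"],s["gripper_force"]))
    return s
def go(p,yaw=None):
    s=st();R=s["tool_rot"]
    print("lin",R.T@(np.asarray(p)-s["ee_pos"]),"turn z",None if yaw is None else np.degrees(np.arctan2(R[1,0],R[0,0]))-yaw)
E
python3 - <<'E'
from h import *
go((.476,-.2375,.172),-14)
t=viewer.camera("top");s=viewer.camera("side")
cv2.imwrite("pics/c.png",np.hstack([cv2.resize(t["color"][150:250,300:400],(400,400)),cv2.resize(s["color"][90:190,270:370],(400,400))]))
print(proj(t,(.476,-.2375,.202)),proj(s,(.476,-.2375,.202)))
E
```

```text
t 3.30 p [ 0.4788 -0.2319  0.2605] yaw -13.41 z [ 0.0015  0.0026 -1.    ] F [0.4295 0.1319 0.5071] M [-0.0339 -0.0179 -0.0143] op 0.0853 gf 0.0
lin [-0.0015  0.0064  0.0884] turn z 0.5894621127623605
[345.3284 205.3734] [322.8557 130.3895]
```

View pics/c.png

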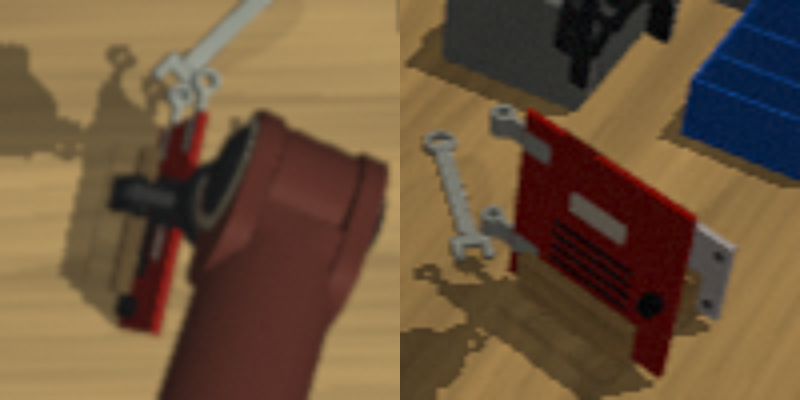

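servo_tool(series=[{"twist": [0, 0, 0.6], "linear": [-0.0015, 0.0065, 0.03], "jaw": 1}, {"twist": [0, 0, 0.6], "linear": [-0.0015, 0.0065, 0.07], "jaw": 1}, {"twist": [0, 0, 0.6], "linear": [-0.0015, 0.0065, 0.0885], "jaw": 1}, {"twist": [0, 0, 0.6], "linear": [-0.0015, 0.0065, 0.0885], "jaw": 0.6}, {"twist": [0, 0, 0.6], "linear": [-0.0015, 0.0065, 0.0885], "jaw": 0.3}, {"twist": [0, 0, 0.6], "linear": [-0.0015, 0.0065, 0.0885], "jaw": 0}, {"twist": [0, 0, 0.6], "linear": [-0.0015, 0.0065, 0.0885], "jaw": 0}, {"twist": [0, 0, 0.6], "linear": [-0.0015, 0.0065, 0.0885], "jaw": 0}], squeeze=60)

```text
time_s: 4.4
ee_pos: [0.4733, -0.2433, 0.1722]
tool_rot: [[0.968, -0.251, 0.001], [-0.251, -0.968, -0.0], [0.001, 0.0, -1.0]]
force: [0.9, -0.2, 0.3]
opening: 0.0002
gripper_force: 0.0
```

```bash
python3 -c "
from h import *
st()"
```

```text
t 4.40 p [ 0.4733 -0.2433  0.1722] yaw -14.51 z [ 0.0007 -0.0003 -1.    ] F [ 0.9257 -0.215   0.28  ] M [0.0241 0.0424 0.0001] op 0.0002 gf 0.0
```

Run:
```python
from h import *
t=viewer.camera("top");s=viewer.camera("side")
print(proj(t,(.4733,-.2433,.1722)),proj(s,(.4733,-.2433,.1722)))
cv2.imwrite("pics/d.png",np.hstack([cv2.resize(t["color"][150:250,300:400],(400,400)),cv2.resize(s["color"][80:180,280:380],(400,400))]))
```

```text
[345.536 206.444] [323.2742 136.409 ]
```

View pics/d.png

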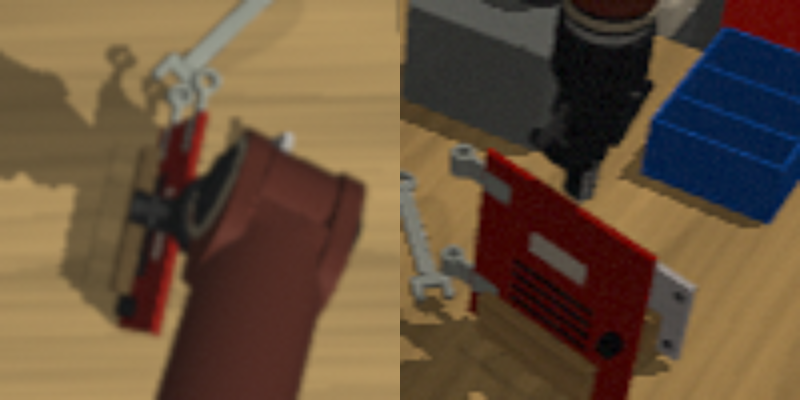

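Run:
```python
from h import *
t=viewer.camera("top");s=viewer.camera("side")
o,d=ray(s,(325,129.5))
for z in (.16,.172,.19,.2,.21,.22): print(z,o+d*(z-o[2])/d[2])
for p in [(.4733,-.2433,.1722),(.4733,-.2433,.245),(.4733,-.2013,.245),(.4733,-.285,.245)]: print(p,proj(t,p),proj(s,p))
a=cv2.resize(s["color"][85:155,285:365],(640,560),interpolation=cv2.INTER_CUBIC)
cv2.imwrite("pics/e.png",a)
```

```text
0.16 [ 0.4888 -0.2906  0.16  ]
0.172 [ 0.484  -0.2776  0.172 ]
0.19 [ 0.4768 -0.2582  0.19  ]
0.2 [ 0.4728 -0.2474  0.2   ]
0.21 [ 0.4688 -0.2366  0.21  ]
0.22 [ 0.4648 -0.2259  0.22  ]
(0.4733, -0.2433, 0.1722) [345.536 206.444] [323.2742 136.409 ]
(0.4733, -0.2433, 0.245) [349.7175 205.7823] [326.0448 119.6504]
(0.4733, -0.2013, 0.245) [335.993  206.1338] [320.1241 126.949 ]
(0.4733, -0.285, 0.245) [363.3548 205.433 ] [331.7403 112.6294]
```

View pics/e.png

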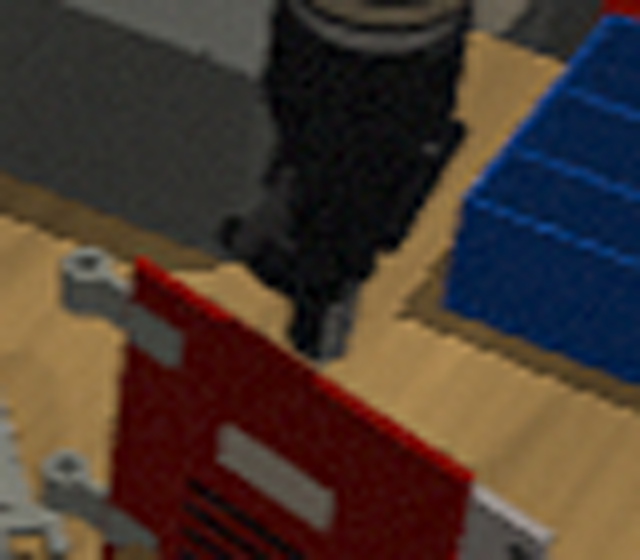

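Run:
```python
from h import *
t=viewer.camera("top");s=viewer.camera("side")
for z in (.2605,.2735,.29,.30): print(z,proj(s,(.4788,-.2319,z)), [proj(s,(.4788+k*.232*.05,-.2319+k*.973*.05,z)) for k in(1,-1)])
for z in (.196,.209,.239): print(z,proj(s,(.2548,-.598,z)),proj(t,(.2548,-.598,z)))
i=cv2.imread("pics/a_side.png");j=cv2.imread("pics/a_top.png")
cv2.imwrite("pics/f.png",np.hstack([cv2.resize(i[50:110,400:460],(400,400),interpolation=2),cv2.resize(j[255:315,440:500],(400,400),interpolation=2)]))
```

```text
0.2605 [323.5152 117.2612] [array([313.2196, 124.445 ]), array([333.4879, 110.3028])]
0.2735 [324.0205 114.0858] [array([313.6625, 121.2671]), array([334.0514, 107.1313])]
0.29 [324.6717 109.9932] [array([314.2334, 117.1702]), array([334.7775, 103.0448])]
0.3 [325.0718 107.4782] [array([314.5843, 114.6521]), array([335.2236, 100.5341])]
0.196 [423.4872  97.4382] [462.4761 272.9087]
0.209 [424.5379  94.4912] [464.2415 273.3774]
0.239 [427.0116  87.5533] [468.4366 274.4912]
```

View pics/f.png

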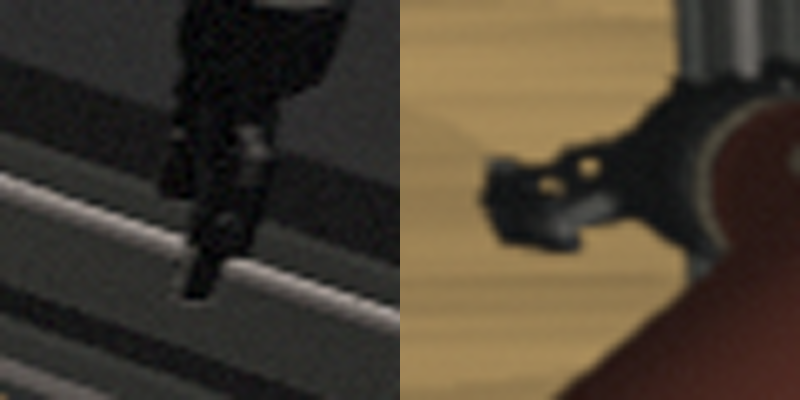

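servo_tool(series=[{"twist": [0, 0, 0], "linear": [0, 0, -0.01], "jaw": 1}, {"twist": [0, 0, -0.5], "linear": [0.001, -0.006, -0.01], "jaw": 1}, {"twist": [0, 0, -0.5], "linear": [0.001, -0.006, -0.01], "jaw": 1}, {"twist": [0, 0, -0.5], "linear": [0.001, -0.006, -0.01], "jaw": 1}, {"twist": [0, 0, -0.5], "linear": [0.001, -0.006, -0.01], "jaw": 1}, {"twist": [0, 0, -0.5], "linear": [0.001, -0.006, 0.005], "jaw": 1}, {"twist": [0, 0, -0.5], "linear": [0.001, -0.006, 0.02], "jaw": 1}, {"twist": [0, 0, -0.5], "linear": [0.001, -0.006, 0.031], "jaw": 1}])

```text
time_s: 5.7
ee_pos: [0.4748, -0.2373, 0.1391]
tool_rot: [[0.97, -0.242, -0.002], [-0.242, -0.97, 0.001], [-0.002, -0.001, -1.0]]
force: [0.2, -0.9, -0.3]
opening: 0.0854
gripper_force: 0.0
```

servo_tool(series=[{"twist": [0, 0, 0], "linear": [0, 0, 0], "jaw": 1}, {"twist": [0, 0, 0], "linear": [0, 0, 0], "jaw": 0.5}, {"twist": [0, 0, 0], "linear": [0, 0, 0], "jaw": 0}, {"twist": [0, 0, 0], "linear": [0, 0, 0], "jaw": 0}, {"twist": [0, 0, 0], "linear": [0, 0, 0], "jaw": 0}, {"twist": [0, 0, 0], "linear": [0, 0, 0], "jaw": 0}, {"twist": [0, 0, 0], "linear": [0, 0, 0], "jaw": 0}, {"twist": [0, 0, 0], "linear": [0, 0, 0], "jaw": 0}], squeeze=60)

```text
time_s: 6.7
ee_pos: [0.4759, -0.2377, 0.1412]
tool_rot: [[0.97, -0.242, 0.001], [-0.242, -0.97, -0.0], [0.001, -0.0, -1.0]]
force: [-0.4, -0.3, 2.9]
opening: 0.0066
gripper_force: 60.3
```

```bash
python3 -c "
from h import *
st()"
```

```text
t 6.70 p [ 0.4759 -0.2377  0.1412] yaw -14.02 z [ 0.0009 -0.0001 -1.    ] F [-0.4197 -0.251   2.894 ] M [ 0.2106  0.0493 -0.0392] op 0.0066 gf 60.3
```

servo_tool(series=[{"twist": [0, 0, 0], "linear": [0, 0, 0], "jaw": 0}, {"twist": [0, 0, 0], "linear": [0, 0, -0.01], "jaw": 0}, {"twist": [0, 0, 0], "linear": [0, 0, -0.03], "jaw": 0}, {"twist": [0, 0, 0], "linear": [0, 0, -0.055], "jaw": 0}, {"twist": [0, 0, 0], "linear": [0, 0, -0.08], "jaw": 0}, {"twist": [0, 0, 0], "linear": [0, 0, -0.1], "jaw": 0}, {"twist": [0, 0, 0], "linear": [0, 0, -0.1], "jaw": 0}, {"twist": [0, 0, 0], "linear": [0, 0, -0.1], "jaw": 0}], squeeze=100)

```text
time_s: 7.7
ee_pos: [0.4743, -0.2372, 0.2393]
tool_rot: [[0.97, -0.242, -0.003], [-0.242, -0.97, 0.001], [-0.004, -0.001, -1.0]]
force: [-0.3, 0.6, -4.1]
opening: 0.0063
gripper_force: 97.8
```

Run:
```python
from h import *
go((.468,.2475,.241),-1.7)
t=viewer.camera("top");s=viewer.camera("side")
for k in("knuckle_low","knuckle_top","door_centre"):
    a=spot_point("top",k);b=spot_point("side",k)
    if a and b: print(k,tri(t,a[0]["uv"],s,b[0]["uv"]))
m=masks_of("side","door_centre")[0]; print(m["p"],m["rect"])
```

```text
t 7.70 p [ 0.4743 -0.2372  0.2393] yaw -14.03 z [-0.0033  0.0014 -1.    ] F [-0.3224  0.5943 -4.1093] M [-0.0317  0.0678 -0.004 ] op 0.0063 gf 97.8
lin [-0.1236 -0.4687 -0.001 ] turn z -12.32576841599029
knuckle_top (array([ 0.5903, -0.2627,  0.2701]), np.float64(0.0006125650502243836))
door_centre (array([ 0.472 , -0.2281,  0.2138]), np.float64(0.003948451119401849))
0.83 [290.6, 93.7, 349.3, 165.9]
```

servo_tool(series=[{"twist": [0, 0, -1], "linear": [-0.008, -0.03, 0], "jaw": 0}, {"twist": [0, 0, -2], "linear": [-0.02, -0.08, 0], "jaw": 0}, {"twist": [0, 0, -4], "linear": [-0.035, -0.13, 0], "jaw": 0}, {"twist": [0, 0, -6], "linear": [-0.05, -0.185, 0], "jaw": 0}, {"twist": [0, 0, -8], "linear": [-0.064, -0.24, 0], "jaw": 0}, {"twist": [0, 0, -10], "linear": [-0.08, -0.295, 0], "jaw": 0}, {"twist": [0, 0, -12.3], "linear": [-0.093, -0.345, 0], "jaw": 0}, {"twist": [0, 0, -12.3], "linear": [-0.103, -0.385, 0], "jaw": 0}])

```text
time_s: 9.15
ee_pos: [0.4687, 0.1634, 0.2411]
tool_rot: [[1.0, -0.028, 0.001], [-0.028, -1.0, 0.001], [0.001, -0.001, -1.0]]
force: [1.8, -1.0, -4.2]
opening: 0.0061
gripper_force: 98.0
```

Run:
```python
from h import *
go((.468,.2475,.241),-1.7)
```

```text
t 9.15 p [0.4687 0.1634 0.2411] yaw -1.59 z [ 0.0007  0.0011 -1.    ] F [ 1.7595 -1.0132 -4.2422] M [-0.0606 -0.0934 -0.036 ] op 0.0061 gf 98.0
lin [-0.003  -0.084   0.0002] turn z 0.11120253131356006
```

servo_tool(series=[{"twist": [0, 0, 0], "linear": [-0.002, -0.03, 0], "jaw": 0}, {"twist": [0, 0, 0], "linear": [-0.003, -0.065, 0], "jaw": 0}, {"twist": [0, 0, 0], "linear": [-0.003, -0.084, 0], "jaw": 0}, {"twist": [0, 0, 0], "linear": [-0.003, -0.084, 0.015], "jaw": 0}, {"twist": [0, 0, 0], "linear": [-0.003, -0.084, 0.04], "jaw": 0}, {"twist": [0, 0, 0], "linear": [-0.003, -0.084, 0.06], "jaw": 0}, {"twist": [0, 0, 0], "linear": [-0.003, -0.084, 0.072], "jaw": 0}, {"twist": [0, 0, 0], "linear": [-0.003, -0.084, 0.072], "jaw": 0}])

```text
time_s: 10.15
ee_pos: [0.4682, 0.2441, 0.1682]
tool_rot: [[1.0, -0.031, -0.002], [-0.031, -1.0, -0.001], [-0.002, 0.001, -1.0]]
force: [0.2, -0.6, -3.1]
opening: 0.0061
gripper_force: 98.0
```

Run:
```python
from h import *
go((.498,.2475,.169),-1.7)
t=viewer.camera("top");s=viewer.camera("side")
for k in("knuckle_low","knuckle_top","seat_low","seat_top"):
    a=spot_point("top",k);b=spot_point("side",k)
    print(k,[(x["uv"],round(x["p"],2)) for x in a[:1]+b[:1]])
cv2.imwrite("pics/g.png",np.hstack([cv2.resize(t["color"][140:190,180:230],(400,400),interpolation=2),cv2.resize(s["color"][180:260,180:260],(400,400),interpolation=2)]))
```

```text
t 10.15 p [0.4682 0.2441 0.1682] yaw -1.76 z [-0.0015 -0.0012 -1.    ] F [ 0.2131 -0.5973 -3.0777] M [0.0127 0.018  0.0313] op 0.0061 gf 98.0
lin [ 0.0297 -0.0043 -0.0008] turn z -0.05888466144128368
knuckle_low [([200.5, 179.1], 0.62), ([213.3, 235.5], 0.77)]
knuckle_top [([193.7, 178.1], 0.54), ([207.9, 217.9], 0.82)]
seat_low [([361.7, 153.2], 0.73), ([203.0, 239.4], 0.82)]
seat_top [([192.0, 164.8], 0.91), ([198.5, 214.0], 0.76)]
```

View pics/g.png

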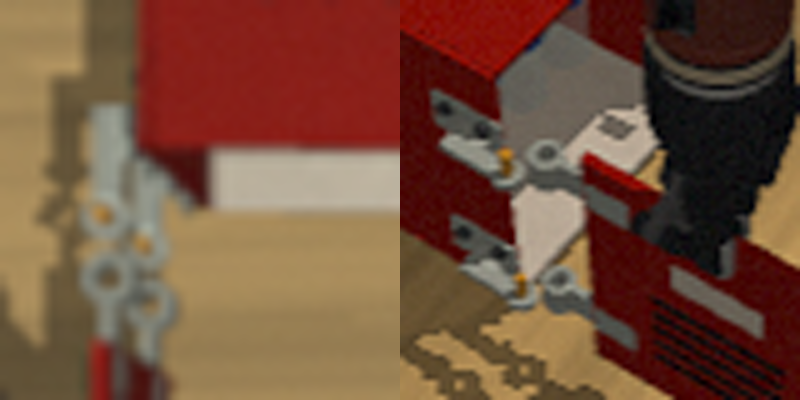

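servo_tool(series=[{"twist": [0, 0, 0], "linear": [0, 0, 0], "jaw": 0}, {"twist": [0, 0, 0], "linear": [0.002, 0, 0], "jaw": 0}, {"twist": [0, 0, 0], "linear": [0.004, 0, 0], "jaw": 0}, {"twist": [0, 0, 0], "linear": [0.005, 0, 0], "jaw": 0}, {"twist": [0, 0, 0], "linear": [0.006, 0, 0], "jaw": 0}, {"twist": [0, 0, 0], "linear": [0.007, 0, 0], "jaw": 0}, {"twist": [0, 0, 0], "linear": [0.007, 0, 0], "jaw": 0}, {"twist": [0, 0, 0], "linear": [0.007, 0, 0], "jaw": 0}])

```text
time_s: 11.65
ee_pos: [0.4754, 0.2446, 0.1689]
tool_rot: [[1.0, -0.03, -0.0], [-0.03, -1.0, 0.0], [-0.0, -0.0, -1.0]]
force: [0.2, 0.0, -4.0]
opening: 0.0062
gripper_force: 98.0
```

Run:
```python
from h import *
st()
```

```text
t 11.65 p [0.4754 0.2446 0.1689] yaw -1.72 z [-0.0001  0.0001 -1.    ] F [ 0.1645  0.0221 -4.0076] M [-0.0257  0.0033  0.0085] op 0.0062 gf 98.0
```

servo_tool(series=[{"twist": [0, 0, 0], "linear": [0, -0.003, 0], "jaw": 0}, {"twist": [0, 0, 0], "linear": [0, -0.003, 0], "jaw": 0}, {"twist": [0, 0, 0], "linear": [0.0005, -0.003, 0], "jaw": 0}, {"twist": [0, 0, 0], "linear": [0.001, -0.003, 0], "jaw": 0}, {"twist": [0, 0, 0], "linear": [0.0015, -0.003, 0], "jaw": 0}, {"twist": [0, 0, 0], "linear": [0.002, -0.003, 0], "jaw": 0}, {"twist": [0, 0, 0], "linear": [0.0025, -0.003, 0], "jaw": 0}, {"twist": [0, 0, 0], "linear": [0.0025, -0.003, 0], "jaw": 0}])

```text
time_s: 12.65
ee_pos: [0.4781, 0.2475, 0.1688]
tool_rot: [[1.0, -0.03, -0.0], [-0.03, -1.0, 0.0], [-0.0, -0.0, -1.0]]
force: [0.6, -0.2, -4.6]
opening: 0.0059
gripper_force: 98.0
```

Run:
```python
from h import *
st()
```

```text
t 12.65 p [0.4781 0.2475 0.1688] yaw -1.72 z [-0.  0. -1.] F [ 0.6036 -0.1541 -4.6045] M [0.0367 0.0261 0.0495] op 0.0059 gf 98.0
```

servo_tool(series=[{"twist": [0, 0, 0], "linear": [0.0005, 0, 0], "jaw": 0}, {"twist": [0, 0, 0], "linear": [0.001, 0, 0], "jaw": 0}, {"twist": [0, 0, 0], "linear": [0.0015, 0, 0], "jaw": 0}, {"twist": [0, 0, 0], "linear": [0.002, 0, 0], "jaw": 0}, {"twist": [0, 0, 0], "linear": [0.0025, 0, 0], "jaw": 0}, {"twist": [0, 0, 0], "linear": [0.003, 0, 0], "jaw": 0}, {"twist": [0, 0, 0], "linear": [0.003, 0, 0], "jaw": 0}, {"twist": [0, 0, 0], "linear": [0.003, 0, 0], "jaw": 0}])

```text
time_s: 13.65
ee_pos: [0.4808, 0.2475, 0.1688]
tool_rot: [[1.0, -0.03, -0.0], [-0.03, -1.0, -0.0], [-0.0, 0.0, -1.0]]
force: [-1.6, 0.4, -3.0]
opening: 0.0058
gripper_force: 98.0
```

Run:
```python
from h import *
st()
```

```text
t 13.65 p [0.4808 0.2475 0.1688] yaw -1.71 z [-0.0004 -0.     -1.    ] F [-1.5675  0.4283 -3.04  ] M [0.0103 0.1416 0.0057] op 0.0058 gf 98.0
```

servo_tool(series=[{"twist": [0, 0, 0], "linear": [0.0005, 0, 0], "jaw": 0}, {"twist": [0, 0, 0], "linear": [0.001, 0, 0], "jaw": 0}, {"twist": [0, 0, 0], "linear": [0.001, 0, 0], "jaw": 0}, {"twist": [0, 0, 0], "linear": [0.001, 0, 0], "jaw": 0}, {"twist": [0, 0, 0], "linear": [0.001, 0, 0], "jaw": 0}, {"twist": [0, 0, 0], "linear": [0.001, 0, 0], "jaw": 0}, {"twist": [0, 0, 0], "linear": [0.001, 0, 0], "jaw": 0}, {"twist": [0, 0, 0], "linear": [0.001, 0, 0], "jaw": 0}])

```text
time_s: 14.65
ee_pos: [0.4808, 0.2475, 0.1688]
tool_rot: [[1.0, -0.03, -0.002], [-0.03, -1.0, -0.0], [-0.002, 0.0, -1.0]]
force: [-5.7, -0.8, -1.0]
opening: 0.0061
gripper_force: 98.3
```

Run:
```python
from h import *
st()
```

```text
t 14.65 p [0.4808 0.2475 0.1688] yaw -1.70 z [-0.0021 -0.0003 -1.    ] F [-5.7145 -0.8367 -1.0316] M [-0.0614  1.0309 -0.0589] op 0.0061 gf 98.3
```

servo_tool(series=[{"twist": [0, 0, 0], "linear": [-0.004, 0, 0], "jaw": 0}, {"twist": [0, 0, 0], "linear": [-0.004, 0, -0.01], "jaw": 0}, {"twist": [0, 0, 0], "linear": [-0.004, -0.001, -0.018], "jaw": 0}, {"twist": [0, 0, 0], "linear": [-0.002, -0.001, -0.018], "jaw": 0}, {"twist": [0, 0, 0], "linear": [0.006, -0.001, -0.018], "jaw": 0}, {"twist": [0, 0, 0], "linear": [0.0137, -0.001, -0.018], "jaw": 0}, {"twist": [0, 0, 0], "linear": [0.0137, -0.001, -0.018], "jaw": 0}, {"twist": [0, 0, 0], "linear": [0.0137, -0.001, -0.018], "jaw": 0}])

```text
time_s: 15.65
ee_pos: [0.4955, 0.248, 0.1865]
tool_rot: [[1.0, -0.03, -0.001], [-0.03, -1.0, -0.0], [-0.001, 0.0, -1.0]]
force: [-0.2, 0.4, -4.1]
opening: 0.0062
gripper_force: 98.0
```

Run:
```python
from h import *
st()
t=viewer.camera("top");s=viewer.camera("side")
cv2.imwrite("pics/h.png",np.hstack([cv2.resize(t["color"][150:180,180:210],(400,400),interpolation=2),cv2.resize(s["color"][190:250,180:240],(400,400),interpolation=2)]))
```

```text
t 15.65 p [0.4955 0.248  0.1865] yaw -1.72 z [-0.001  -0.0002 -1.    ] F [-0.2174  0.3956 -4.1441] M [-0.0124  0.0637 -0.0071] op 0.0062 gf 98.0
```

View pics/h.png

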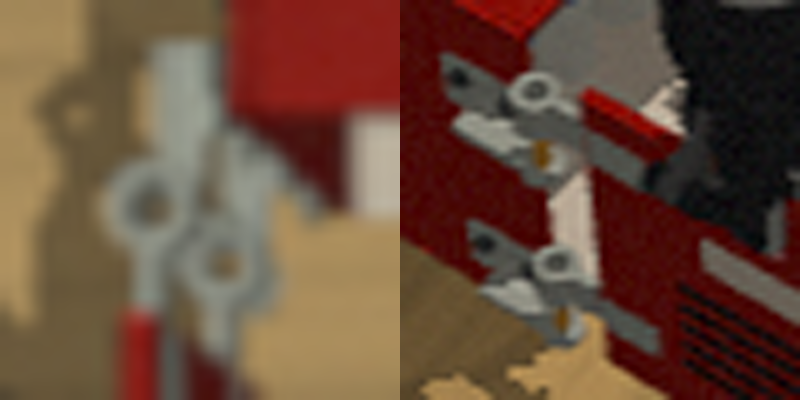

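servo_tool(series=[{"twist": [0, 0, 0], "linear": [0, 0, 0.002], "jaw": 0}, {"twist": [0, 0, 0], "linear": [0, 0, 0.004], "jaw": 0}, {"twist": [0, 0, 0], "linear": [0, 0, 0.006], "jaw": 0}, {"twist": [0, 0, 0], "linear": [0, 0, 0.008], "jaw": 0}, {"twist": [0, 0, 0], "linear": [0, 0, 0.01], "jaw": 0}, {"twist": [0, 0, 0], "linear": [0, 0, 0.012], "jaw": 0}, {"twist": [0, 0, 0], "linear": [0, 0, 0.0135], "jaw": 0}, {"twist": [0, 0, 0], "linear": [0, 0, 0.0135], "jaw": 0}])

```text
time_s: 16.75
ee_pos: [0.4957, 0.248, 0.1732]
tool_rot: [[1.0, -0.03, -0.0], [-0.03, -1.0, -0.0], [-0.0, 0.0, -1.0]]
force: [-0.5, -1.0, -4.6]
opening: 0.0056
gripper_force: 98.0
```

Run:
```python
from h import *
st()
```

```text
t 16.75 p [0.4957 0.248  0.1732] yaw -1.72 z [-0.0003 -0.0001 -1.    ] F [-0.4721 -1.0052 -4.5538] M [-0.0054 -0.0151 -0.0173] op 0.0056 gf 98.0
```

Nothing has touched yet, so the knuckles should be 4 mm onto the pins. Keep lowering.

servo_tool(series=[{"twist": [0, 0, 0], "linear": [0, 0, 0.002], "jaw": 0}, {"twist": [0, 0, 0], "linear": [0, 0, 0.004], "jaw": 0}, {"twist": [0, 0, 0], "linear": [0, 0, 0.006], "jaw": 0}, {"twist": [0, 0, 0], "linear": [0, 0, 0.0075], "jaw": 0}, {"twist": [0, 0, 0], "linear": [0, 0, 0.009], "jaw": 0}, {"twist": [0, 0, 0], "linear": [0, 0, 0.01], "jaw": 0}, {"twist": [0, 0, 0], "linear": [0, 0, 0.011], "jaw": 0}, {"twist": [0, 0, 0], "linear": [0, 0, 0.011], "jaw": 0}])

```text
time_s: 17.75
ee_pos: [0.4957, 0.248, 0.1623]
tool_rot: [[1.0, -0.03, -0.0], [-0.03, -1.0, -0.0], [-0.0, 0.0, -1.0]]
force: [0.4, 0.2, -4.3]
opening: 0.0061
gripper_force: 98.0
```

Run:
```python
from h import *
st()
```

```text
t 17.75 p [0.4957 0.248  0.1623] yaw -1.72 z [-0.0001 -0.     -1.    ] F [ 0.43    0.177  -4.2568] M [-0.0103  0.0149  0.0463] op 0.0061 gf 98.0
```

servo_tool(series=[{"twist": [0, 0, 0], "linear": [0, 0, 0.0007], "jaw": 0}, {"twist": [0, 0, 0], "linear": [0, 0, 0.0014], "jaw": 0}, {"twist": [0, 0, 0], "linear": [0, 0, 0.002], "jaw": 0}, {"twist": [0, 0, 0], "linear": [0, 0, 0.0026], "jaw": 0}, {"twist": [0, 0, 0], "linear": [0, 0, 0.0032], "jaw": 0}, {"twist": [0, 0, 0], "linear": [0, 0, 0.0037], "jaw": 0}, {"twist": [0, 0, 0], "linear": [0, 0, 0.004], "jaw": 0}, {"twist": [0, 0, 0], "linear": [0, 0, 0.004], "jaw": 0}])

```text
time_s: 18.75
ee_pos: [0.4957, 0.2481, 0.1588]
tool_rot: [[1.0, -0.03, 0.0], [-0.03, -1.0, 0.0], [0.0, -0.0, -1.0]]
force: [-2.4, -1.3, 0.5]
opening: 0.0065
gripper_force: 98.7
```

Run:
```python
from h import *
st()
```

```text
t 18.75 p [0.4957 0.2481 0.1588] yaw -1.72 z [ 0.0002  0.0003 -1.    ] F [-2.3816 -1.2826  0.4761] M [-0.1484  0.1899 -0.0233] op 0.0065 gf 98.7
```

servo_tool(series=[{"twist": [0, 0, 0], "linear": [0, 0, 0], "jaw": 0.15}, {"twist": [0, 0, 0], "linear": [0, 0, 0], "jaw": 0.3}, {"twist": [0, 0, 0], "linear": [0, 0, 0], "jaw": 0.5}, {"twist": [0, 0, 0], "linear": [0, 0, 0], "jaw": 0.5}, {"twist": [0, 0, 0], "linear": [0, 0, -0.01], "jaw": 0.5}, {"twist": [0, 0, 0], "linear": [0, 0, -0.03], "jaw": 0.5}, {"twist": [0, 0, 0], "linear": [0, 0, -0.055], "jaw": 0.5}, {"twist": [0, 0, 0], "linear": [0, 0, -0.08], "jaw": 0.5}])

```text
time_s: 19.75
ee_pos: [0.4959, 0.2481, 0.2399]
tool_rot: [[1.0, -0.03, 0.001], [-0.03, -1.0, 0.0], [0.001, -0.0, -1.0]]
force: [1.1, -0.5, 0.3]
opening: 0.0428
gripper_force: 0.0
```

Run:
```python
from h import *
st()
t=viewer.camera("top");s=viewer.camera("side")
cv2.imwrite("pics/i.png",np.hstack([cv2.resize(t["color"][140:230,170:260],(400,400),interpolation=2),cv2.resize(s["color"][170:270,180:280],(400,400),interpolation=2)]))
P=np.array([.6136,.2445])
u=np.array([-np.cos(np.radians(-1.7)),-np.sin(np.radians(-1.7))]); n=np.array([-u[1],u[0]]); n=n if n[1]>0 else -n
go([*(P+.13*u+.045*n),.16],-1.7)
```

```text
t 19.75 p [0.4959 0.2481 0.2399] yaw -1.71 z [ 0.0007  0.0005 -1.    ] F [ 1.1063 -0.5232  0.315 ] M [ 0.0002 -0.0727 -0.0155] op 0.0428 gf 0.0
t 19.85 p [0.4977 0.2492 0.242 ] yaw -1.73 z [ 0.0067  0.0038 -1.    ] F [ 1.1218 -0.1271 -0.138 ] M [0.0067 0.01   0.0026] op 0.0427 gf 0.0
lin [-0.0146 -0.0434  0.0821] turn z -0.02548571126214072
```

View pics/i.png

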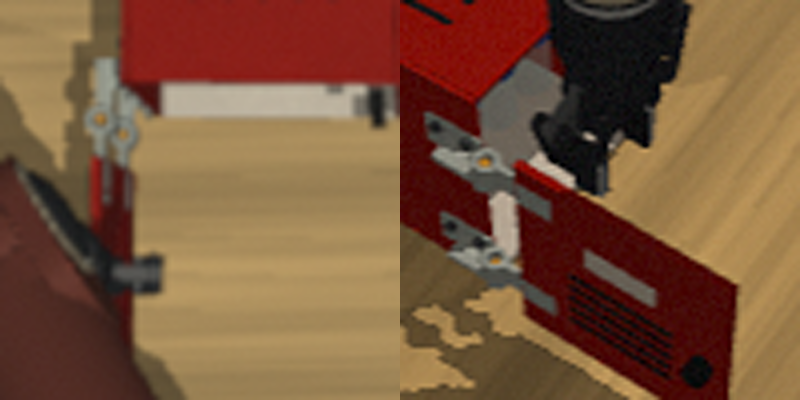

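servo_tool(series=[{"twist": [0, 0, 0], "linear": [-0.006, -0.02, 0], "jaw": 0}, {"twist": [0, 0, 0], "linear": [-0.012, -0.045, 0], "jaw": 0}, {"twist": [0, 0, 0], "linear": [-0.012, -0.045, 0], "jaw": 0}, {"twist": [0, 0, 0], "linear": [-0.012, -0.045, 0.02], "jaw": 0}, {"twist": [0, 0, 0], "linear": [-0.012, -0.045, 0.05], "jaw": 0}, {"twist": [0, 0, 0], "linear": [-0.012, -0.045, 0.08], "jaw": 0}, {"twist": [0, 0, 0], "linear": [-0.012, -0.045, 0.08], "jaw": 0}, {"twist": [0, 0, 0], "linear": [-0.012, -0.045, 0.08], "jaw": 0}])

```text
time_s: 20.85
ee_pos: [0.4861, 0.293, 0.1593]
tool_rot: [[1.0, -0.031, 0.002], [-0.031, -1.0, 0.001], [0.002, -0.001, -1.0]]
force: [0.5, -0.2, -0.1]
opening: 0.0002
gripper_force: 0.0
```

```bash
cat > arc.py <<'E'
from h import *
import sys
def arc(th_end,rows,r=.13,off=.0185,th0=None):
    s=st();R=s["tool_rot"];P=np.array([.6136,.2445])
    y0=np.degrees(np.arctan2(R[1,0],R[0,0]))
    if th0 is None: th0=y0
    for th in np.linspace(th0,th_end,rows+1)[1:]:
        a=np.radians(th);u=-np.array([np.cos(a),np.sin(a)]);n=np.array([-np.sin(a),np.cos(a)])
        p=np.array([*(P+r*u+off*n),.16]);print("turn %.1f"%(y0-th),(R.T@(p-s["ee_pos"])).round(4))
arc(*[float(x) if i!=1 else int(x) for i,x in enumerate(sys.argv[1:])])
E
python3 arc.py 25 7
```

```text
t 20.85 p [0.4861 0.293  0.1593] yaw -1.78 z [ 0.0016  0.0005 -1.    ] F [ 0.5466 -0.1811 -0.1366] M [0.0219 0.0291 0.0569] op 0.0002 gf 0.0
turn -3.8 [-0.002   0.0347 -0.0007]
turn -7.7 [-0.0023  0.0435 -0.0007]
turn -11.5 [-0.0021  0.0523 -0.0007]
turn -15.3 [-0.0013  0.061  -0.0007]
turn -19.1 [ 0.0001  0.0696 -0.0007]
turn -23.0 [ 0.002   0.0782 -0.0007]
turn -26.8 [ 0.0046  0.0866 -0.0007]
```

servo_tool(series=[{"twist": [0, 0, 0], "linear": [-0.001, 0.015, 0], "jaw": 0}, {"twist": [0, 0, 0], "linear": [-0.002, 0.024, 0], "jaw": 0}, {"twist": [0, 0, -3.8], "linear": [-0.002, 0.033, 0], "jaw": 0}, {"twist": [0, 0, -7.7], "linear": [-0.002, 0.0425, 0], "jaw": 0}, {"twist": [0, 0, -11.5], "linear": [-0.002, 0.052, 0], "jaw": 0}, {"twist": [0, 0, -15.3], "linear": [-0.001, 0.061, 0], "jaw": 0}, {"twist": [0, 0, -19.1], "linear": [0, 0.0695, 0], "jaw": 0}, {"twist": [0, 0, -23], "linear": [0.002, 0.078, 0], "jaw": 0}])

```text
time_s: 21.85
ee_pos: [0.485, 0.2144, 0.159]
tool_rot: [[0.931, 0.364, 0.001], [0.364, -0.931, 0.0], [0.001, 0.0, -1.0]]
force: [0.4, 0.7, -0.2]
opening: 0.0001
gripper_force: 0.1
```

```bash
python3 arc.py 51 8
python3 - <<'E'
from h import *
viewer.camera("top");m=masks_of("top","door_centre")
for x in m[:2]: print(x["p"],x["rect"])
E
```

```text
t 21.85 p [0.485  0.2144 0.159 ] yaw 21.36 z [ 0.0011  0.0002 -1.    ] F [ 0.4406  0.6941 -0.1632] M [ 0.0498  0.0138 -0.0126] op 0.0001 gf 0.1
turn -3.7 [-0.0001  0.0087 -0.001 ]
turn -7.4 [-0.0005  0.0172 -0.001 ]
turn -11.1 [-0.0003  0.0257 -0.001 ]
turn -14.8 [ 0.0004  0.0342 -0.001 ]
turn -18.5 [ 0.0016  0.0425 -0.001 ]
turn -22.2 [ 0.0034  0.0508 -0.001 ]
turn -25.9 [ 0.0058  0.059  -0.001 ]
turn -29.6 [ 0.0086  0.067  -0.001 ]
0.61 [184.8, 162.4, 222.1, 224.2]
0.36 [181.8, 256.5, 203.9, 271.9]
```

servo_tool(series=[{"twist": [0, 0, -3.7], "linear": [0, 0.0085, 0], "jaw": 0}, {"twist": [0, 0, -7.4], "linear": [0, 0.017, 0], "jaw": 0}, {"twist": [0, 0, -11.1], "linear": [0, 0.0255, 0], "jaw": 0}, {"twist": [0, 0, -14.8], "linear": [0.0005, 0.034, 0], "jaw": 0}, {"twist": [0, 0, -18.5], "linear": [0.0015, 0.0425, 0], "jaw": 0}, {"twist": [0, 0, -22.2], "linear": [0.0035, 0.051, 0], "jaw": 0}, {"twist": [0, 0, -25.9], "linear": [0.006, 0.059, 0], "jaw": 0}, {"twist": [0, 0, -29.6], "linear": [0.0085, 0.067, 0], "jaw": 0}])

```text
time_s: 22.95
ee_pos: [0.5171, 0.1559, 0.1587]
tool_rot: [[0.63, 0.776, 0.001], [0.776, -0.63, 0.0], [0.001, 0.0, -1.0]]
force: [-0.3, -0.4, -0.5]
opening: -0.0001
gripper_force: 0.1
```

```bash
python3 arc.py 77 8
python3 - <<'E'
from h import *
viewer.camera("top");m=masks_of("top","door_centre")
for x in m[:2]: print(x["p"],x["rect"])
E
```

```text
t 22.95 p [0.5171 0.1559 0.1587] yaw 50.92 z [ 0.0005  0.0003 -1.    ] F [-0.2691 -0.4069 -0.5258] M [ 0.0642 -0.0014  0.0172] op -0.0001 gf 0.1
turn -3.3 [-0.0012  0.008  -0.0013]
turn -6.5 [-0.0016  0.0154 -0.0013]
turn -9.8 [-0.0016  0.0229 -0.0013]
turn -13.0 [-0.0012  0.0303 -0.0013]
turn -16.3 [-0.0003  0.0378 -0.0013]
turn -19.6 [ 0.001   0.0451 -0.0013]
turn -22.8 [ 0.0026  0.0524 -0.0013]
turn -26.1 [ 0.0047  0.0596 -0.0013]
```

servo_tool(series=[{"twist": [0, 0, -3.3], "linear": [-0.001, 0.0075, 0], "jaw": 0}, {"twist": [0, 0, -6.5], "linear": [-0.0015, 0.0155, 0], "jaw": 0}, {"twist": [0, 0, -9.8], "linear": [-0.0015, 0.023, 0], "jaw": 0}, {"twist": [0, 0, -13], "linear": [-0.001, 0.0305, 0], "jaw": 0}, {"twist": [0, 0, -16.3], "linear": [0, 0.038, 0], "jaw": 0}, {"twist": [0, 0, -19.6], "linear": [0.001, 0.045, 0], "jaw": 0}, {"twist": [0, 0, -22.8], "linear": [0.0025, 0.0525, 0], "jaw": 0}, {"twist": [0, 0, -26.1], "linear": [0.0045, 0.0595, 0], "jaw": 0}])

```text
time_s: 24.05
ee_pos: [0.5657, 0.1223, 0.1585]
tool_rot: [[0.225, 0.974, -0.0], [0.974, -0.225, 0.0], [0.0, -0.0, -1.0]]
force: [-0.4, 0.2, -0.3]
opening: -0.0003
gripper_force: 0.1
```

```bash
python3 arc.py 91 8
python3 - <<'E'
from h import *
t=viewer.camera("top");s=viewer.camera("side")
for n in("top","side"):
    for x in masks_of(n,"door_centre")[:2]: print(n,x["p"],x["rect"])
print(proj(t,(.5887,.0365,.22)),proj(t,(.6,.04,.22)))
E
```

```text
t 24.05 p [0.5657 0.1223 0.1585] yaw 77.00 z [-0.0003  0.0001 -1.    ] F [-0.4347  0.2418 -0.2971] M [0.0547 0.1017 0.0275] op -0.0003 gf 0.1
turn -1.8 [-0.0006  0.0046 -0.0015]
turn -3.5 [-0.001   0.0086 -0.0015]
turn -5.3 [-0.0013  0.0126 -0.0015]
turn -7.0 [-0.0014  0.0166 -0.0015]
turn -8.8 [-0.0014  0.0206 -0.0015]
turn -10.5 [-0.0013  0.0246 -0.0015]
turn -12.3 [-0.0011  0.0286 -0.0015]
turn -14.0 [-0.0007  0.0326 -0.0015]
top 0.51 [188.4, 163.7, 257.3, 185.5]
side 0.74 [196.9, 166.8, 253.7, 242.8]
side 0.71 [162.3, 139.8, 231.5, 238.4]
[257.6083 171.5493] [256.4018 167.9928]
```

servo_tool(series=[{"twist": [0, 0, -1.8], "linear": [-0.0005, 0.0045, 0], "jaw": 0}, {"twist": [0, 0, -3.5], "linear": [-0.001, 0.0085, 0], "jaw": 0}, {"twist": [0, 0, -5.3], "linear": [-0.001, 0.0125, 0], "jaw": 0}, {"twist": [0, 0, -7], "linear": [-0.0015, 0.0165, 0], "jaw": 0}, {"twist": [0, 0, -8.8], "linear": [-0.0015, 0.0205, 0], "jaw": 0}, {"twist": [0, 0, -10.5], "linear": [-0.001, 0.0245, 0], "jaw": 0}, {"twist": [0, 0, -11.5], "linear": [-0.001, 0.0265, 0], "jaw": 0}, {"twist": [0, 0, -11.5], "linear": [-0.001, 0.0265, 0], "jaw": 0}])

```text
time_s: 25.25
ee_pos: [0.5917, 0.1149, 0.1582]
tool_rot: [[0.027, 1.0, -0.0], [1.0, -0.027, 0.0], [0.0, -0.0, -1.0]]
force: [0.1, 0.2, -0.9]
opening: -0.0002
gripper_force: 0.0
```

```bash
python3 -c "
from h import *
st()"
```

```text
t 25.25 p [0.5917 0.1149 0.1582] yaw 88.48 z [-0.0001  0.0001 -1.    ] F [ 0.1419  0.2137 -0.8993] M [0.0486 0.0199 0.03  ] op -0.0002 gf 0.0
```

Push on in small steps until the force rises.

servo_tool(series=[{"twist": [0, 0, -0.5], "linear": [0, 0.001, 0], "jaw": 0}, {"twist": [0, 0, -1], "linear": [0, 0.002, 0], "jaw": 0}, {"twist": [0, 0, -1.5], "linear": [0, 0.003, 0], "jaw": 0}, {"twist": [0, 0, -1.5], "linear": [0, 0.004, 0], "jaw": 0}, {"twist": [0, 0, -1.5], "linear": [0, 0.005, 0], "jaw": 0}, {"twist": [0, 0, -1.5], "linear": [0, 0.006, 0], "jaw": 0}, {"twist": [0, 0, -1.5], "linear": [0, 0.006, 0], "jaw": 0}, {"twist": [0, 0, -1.5], "linear": [0, 0.006, 0], "jaw": 0}])

```text
time_s: 26.25
ee_pos: [0.596, 0.1148, 0.1583]
tool_rot: [[-0.0, 1.0, -0.003], [1.0, 0.0, -0.001], [-0.001, -0.003, -1.0]]
force: [-4.7, -1.0, 2.3]
opening: 0.0003
gripper_force: 2.6
```

```bash
python3 -c "
from h import *
st()"
```

```text
t 26.25 p [0.596  0.1148 0.1583] yaw 90.01 z [-0.0032 -0.0008 -1.    ] F [-4.745  -0.9813  2.2741] M [-0.1703  0.9975 -0.1085] op 0.0003 gf 2.6
```

servo_tool(series=[{"twist": [0, 0, 0], "linear": [0, -0.002, 0], "jaw": 0}, {"twist": [0, 0, 0], "linear": [0, -0.005, 0], "jaw": 0}, {"twist": [0, 0, 0], "linear": [0, -0.012, 0], "jaw": 0}, {"twist": [0, 0, 0], "linear": [0, -0.03, 0], "jaw": 0}, {"twist": [0, 0, 0], "linear": [0, -0.05, 0], "jaw": 0}, {"twist": [0, 0, 0], "linear": [0, -0.06, -0.03], "jaw": 0}, {"twist": [0, 0, 0], "linear": [0, -0.065, -0.07], "jaw": 0}, {"twist": [0, 0, 0], "linear": [0, -0.065, -0.1], "jaw": 0}])

```text
time_s: 27.25
ee_pos: [0.5325, 0.1154, 0.2602]
tool_rot: [[-0.0, 1.0, 0.002], [1.0, 0.0, 0.001], [0.001, 0.002, -1.0]]
force: [0.3, 0.1, 0.7]
opening: -0.0002
gripper_force: 0.0
```

Run:
```python
from h import *
st()
t=viewer.camera("top");s=viewer.camera("side")
for n,c in(("top",t),("side",s)):
    for x in masks_of(n,"door_centre")[:2]: print(n,round(x["p"],2),x["rect"])
    for k in("knuckle_top","knuckle_low","door_edge","seat_top"):
        print(n,k,[(np.round(x["uv"],1).tolist(),round(x["p"],2)) for x in spot_point(n,k)[:1]])
P=np.array([.6136,.2445])
for th in (80,86,88,90,92):
    a=np.radians(th);u=-np.array([np.cos(a),np.sin(a)])
    e=P+.209*u;print(th,"free edge top", proj(t,(*e,.22)),proj(s,(*e,.22)),"low",proj(s,(*e,.03)))
im=t["color"].astype(int)
print("top col red-G at cols 250,240,225 rows 150..182")
for cc in (250,240,225): print([int(im[v,cc,2]) for v in range(154,182)],[int(im[v,cc,1]) for v in range(154,182)])
```

```text
t 27.25 p [0.5325 0.1154 0.2602] yaw 90.02 z [ 0.0022  0.0005 -1.    ] F [0.2924 0.052  0.7175] M [-0.0258 -0.0491 -0.0003] op -0.0002 gf 0.0
top 0.72 [188.5, 164.9, 257.8, 175.2]
top knuckle_top [([192.0, 170.7], 0.68)]
top knuckle_low [([198.5, 173.9], 0.76)]
top door_edge [([256.9, 170.0], 0.52)]
top seat_top [([192.3, 165.9], 0.63)]
side 0.67 [197.4, 164.0, 248.7, 243.2]
side knuckle_top [([199.7, 213.1], 0.64)]
side knuckle_low [([205.5, 238.4], 0.9)]
side door_edge [([245.2, 181.4], 0.59)]
side seat_top [([197.5, 214.7], 0.84)]
80 free edge top [257.0076 175.1859] [251.7418 165.4938] low [251.4493 205.3552]
86 free edge top [257.6808 168.2694] [246.1404 162.1353] low [246.3753 202.0843]
88 free edge top [257.7432 165.9551] [244.1841 161.12  ] low [244.6018 201.0952]
90 free edge top [257.7245 163.6412] [242.1866 160.1579] low [242.7904 200.1579]
92 free edge top [257.6247 161.3305] [240.1499 159.2496] low [240.943 199.273]
top col red-G at cols 250,240,225 rows 150..182
[139, 138, 138, 137, 146, 176, 187, 150, 124, 122, 120, 111, 127, 139, 102, 71, 73, 63, 39, 27, 35, 47, 89, 142, 160, 158, 157, 156] [32, 32, 32, 31, 74, 156, 178, 143, 118, 116, 114, 95, 58, 32, 26, 20, 18, 22, 22, 23, 31, 41, 76, 119, 133, 133, 131, 130]
[139, 139, 140, 140, 137, 127, 121, 121, 121, 121, 123, 131, 136, 120, 83, 51, 36, 29, 35, 39, 64, 90, 115, 112, 97, 91, 91, 92] [30, 33, 33, 33, 62, 103, 115, 115, 115, 116, 116, 84, 45, 28, 23, 27, 30, 31, 37, 39, 60, 80, 100, 90, 63, 49, 47, 49]
[141, 142, 142, 141, 103, 66, 61, 66, 71, 75, 72, 63, 62, 74, 82, 85, 88, 87, 90, 93, 93, 96, 98, 100, 103, 104, 104, 103] [32, 32, 30, 31, 30, 33, 35, 37, 39, 42, 40, 36, 38, 42, 45, 45, 49, 46, 48, 50, 51, 52, 54, 56, 59, 59, 59, 59]
```

Run:
```python
from h import *
t=viewer.camera("top");s=viewer.camera("side")
im=t["color"].astype(float)
red=im[:,:,2]-2.2*im[:,:,1]
pts=[]
for c in range(203,257):
    w=np.clip(red[161:174,c]-25,0,None)
    if w.max()>15:
        k=w.argmax();lo=max(0,k-2);v=(w[lo:k+3]*np.arange(lo,lo+len(w[lo:k+3]))).sum()/w[lo:k+3].sum()+161
        q=atz(t,(c,v),.22);pts.append((c,round(v,2),*q[:2].round(4)))
for p in pts: print(*p,sep=' ',end=' | ')
P=np.array(pts)
# robust line x = a + b*y
from scipy.optimize import least_squares
f=least_squares(lambda k:k[0]+k[1]*P[:,3]-P[:,2],[.6,0],loss="soft_l1",f_scale=.0005).x
print("\nline az of own y:",90-np.degrees(np.arctan(f[1])),f)
cf=[]
for c in range(203,256):
    r=red[150:164,c]; th=30; i=np.where((r[:-1]>th)&(r[1:]<=th))[0]
    if len(i): cf.append(atz(t,(c,150+i[0]+(r[i[0]]-th)/(r[i[0]]-r[i[0]+1])),.23)[:2])
cf=np.array(cf);g=least_squares(lambda k:k[0]+k[1]*cf[:,1]-cf[:,0],[.6,0],loss="soft_l1",f_scale=.0005).x
print("cab front az",90-np.degrees(np.arctan(g[1])),g)
```

```text
205 165.3 0.6128 0.2014 | 240 166.75 0.6053 0.0914 | 241 167.07 0.6042 0.0883 | 242 167.45 0.6029 0.0852 | 243 167.51 0.6026 0.082 | 244 167.48 0.6027 0.0789 | 245 167.39 0.6029 0.0757 | 246 167.38 0.6028 0.0726 | 247 167.51 0.6023 0.0695 | 248 167.56 0.6021 0.0663 | 249 167.53 0.6021 0.0632 | 250 167.39 0.6024 0.06 | 251 167.36 0.6024 0.0569 | 252 167.52 0.6019 0.0538 | 253 167.22 0.6027 0.0506 | 254 167.0 0.6033 0.0475 | 255 167.18 0.6027 0.0443 | 256 167.62 0.6012 0.0412 | 
line az of own y: 85.99468108636908 [0.598 0.07 ]
cab front az 87.58418882276042 [0.629  0.0422]
```

servo_tool(series=[{"twist": [0, 0, 0], "linear": [-0.02, 0, 0.02], "jaw": 0}, {"twist": [0, 0, 0], "linear": [-0.035, 0, 0.06], "jaw": 0}, {"twist": [0, 0, 0], "linear": [-0.035, 0.015, 0.102], "jaw": 0}, {"twist": [0, 0, 0], "linear": [-0.035, 0.035, 0.102], "jaw": 0}, {"twist": [0, 0, 0], "linear": [-0.035, 0.046, 0.102], "jaw": 0}, {"twist": [0, 0, 0], "linear": [-0.035, 0.05, 0.102], "jaw": 0}, {"twist": [0, 0, 0], "linear": [-0.035, 0.053, 0.102], "jaw": 0}, {"twist": [0, 0, 0], "linear": [-0.035, 0.055, 0.102], "jaw": 0}])

```text
time_s: 28.95
ee_pos: [0.5875, 0.0799, 0.1568]
tool_rot: [[0.0, 1.0, 0.0], [1.0, -0.0, -0.0], [-0.0, 0.0, -1.0]]
force: [-0.3, -0.2, -0.8]
opening: 0.0004
gripper_force: 0.0
```

servo_tool(series=[{"twist": [0, 0, 0], "linear": [0, 0.001, 0], "jaw": 0}, {"twist": [0, 0, 0], "linear": [0, 0.002, 0], "jaw": 0}, {"twist": [0, 0, 0], "linear": [0, 0.003, 0], "jaw": 0}, {"twist": [0, 0, 0], "linear": [0, 0.004, 0], "jaw": 0}, {"twist": [0, 0, 0], "linear": [0, 0.005, 0], "jaw": 0}, {"twist": [0, 0, 0], "linear": [0, 0.006, 0], "jaw": 0}, {"twist": [0, 0, 0], "linear": [0, 0.007, 0], "jaw": 0}, {"twist": [0, 0, 0], "linear": [0, 0.008, 0], "jaw": 0}])

```text
time_s: 29.95
ee_pos: [0.5954, 0.0798, 0.1563]
tool_rot: [[0.0, 1.0, -0.001], [1.0, -0.0, -0.0], [-0.0, -0.001, -1.0]]
force: [-1.4, -0.4, 0.3]
opening: 0.0002
gripper_force: 0.9
```

```bash
python3 -c "
from h import *
st()"
```

```text
t 29.95 p [0.5954 0.0798 0.1563] yaw 89.98 z [-0.0005 -0.0001 -1.    ] F [-1.3825 -0.3529  0.2757] M [-0.0278  0.2698 -0.036 ] op 0.0002 gf 0.9
```

servo_tool(series=[{"twist": [0, 0, 0], "linear": [0, 0.0005, 0], "jaw": 0}, {"twist": [0, 0, 0], "linear": [0, 0.001, 0], "jaw": 0}, {"twist": [0, 0, 0], "linear": [0, 0.001, 0], "jaw": 0}, {"twist": [0, 0, 0], "linear": [0, 0.001, 0], "jaw": 0}, {"twist": [0, 0, 0], "linear": [0, 0.001, 0], "jaw": 0}, {"twist": [0, 0, 0], "linear": [0, 0.001, 0], "jaw": 0}, {"twist": [0, 0, 0], "linear": [0, 0.001, 0], "jaw": 0}, {"twist": [0, 0, 0], "linear": [0, 0.001, 0], "jaw": 0}])

```text
time_s: 30.95
ee_pos: [0.5955, 0.0798, 0.1563]
tool_rot: [[0.0, 1.0, -0.002], [1.0, -0.0, -0.001], [-0.001, -0.002, -1.0]]
force: [-5.4, -0.9, 3.3]
opening: -0.0
gripper_force: 2.7
```

```bash
cat > edge.py <<'E'
from h import *
st()
def rows(n,cols,lo,hi):
    c=viewer.camera(n);im=c["color"].astype(float);red=im[:,:,2]-2.2*im[:,:,1];out=[]
    for k in cols:
        w=np.clip(red[lo:hi,k]-25,0,None)
        if w.max()>15:
            a=w.argmax();l=max(0,a-2);x=w[l:a+3];out.append((k,round(float((x*np.arange(l,l+len(x))).sum()/x.sum()+lo),2)))
    return out
print(rows("top",list(range(203,222,3))+list(range(246,257,2)),161,174))
t=viewer.camera("top");im=t["color"];print([(int(im[v,252,2]),int(im[v,252,1])) for v in range(156,174)])
E
python3 edge.py
```

```text
t 30.95 p [0.5955 0.0798 0.1563] yaw 90.00 z [-0.0023 -0.0005 -1.    ] F [-5.4162 -0.8747  3.3152] M [-0.137   1.0176  0.0252] op -0.0000 gf 2.7
[(203, 164.61), (206, 164.94), (209, 165.0), (212, 165.37), (215, 165.57)]
[(89, 48), (91, 50), (88, 49), (83, 45), (74, 41), (73, 41), (77, 41), (79, 45), (80, 45), (80, 45), (80, 43), (81, 44), (82, 45), (81, 44), (82, 44), (81, 44), (82, 45), (83, 45)]
```

servo_tool(series=[{"twist": [0, 0, 0], "linear": [0, -0.0005, 0], "jaw": 0}, {"twist": [0, 0, 0], "linear": [0, -0.001, 0], "jaw": 0}, {"twist": [0, 0, 0], "linear": [0, -0.0015, 0], "jaw": 0}, {"twist": [0, 0, 0], "linear": [0, -0.002, 0], "jaw": 0}, {"twist": [0, 0, 0], "linear": [0, -0.0025, 0], "jaw": 0}, {"twist": [0, 0, 0], "linear": [0, -0.003, 0], "jaw": 0}, {"twist": [0, 0, 0], "linear": [0, -0.005, 0], "jaw": 0}, {"twist": [0, 0, 0], "linear": [0, -0.01, 0], "jaw": 0}])

```text
time_s: 32.05
ee_pos: [0.5867, 0.0799, 0.1564]
tool_rot: [[0.0, 1.0, 0.001], [1.0, -0.0, 0.0], [0.0, 0.001, -1.0]]
force: [-0.3, 0.3, -0.0]
opening: -0.0001
gripper_force: 0.0
```

servo_tool(series=[{"twist": [0, 0, 0], "linear": [0, -0.01, 0], "jaw": 0}, {"twist": [0, 0, 0], "linear": [0, -0.03, 0], "jaw": 0}, {"twist": [0, 0, 0], "linear": [0, -0.06, 0], "jaw": 0}, {"twist": [0, 0, 0], "linear": [0, -0.1, -0.03], "jaw": 0}, {"twist": [0, 0, 0], "linear": [0, -0.13, -0.08], "jaw": 0}, {"twist": [0.0, 0, 0], "linear": [-0.03, -0.13, -0.12], "jaw": 0}, {"twist": [0, 0, 0], "linear": [-0.08, -0.13, -0.12], "jaw": 0}, {"twist": [0, 0, 0], "linear": [-0.13, -0.13, -0.12], "jaw": 0}])

```text
time_s: 33.05
ee_pos: [0.4561, -0.0511, 0.2772]
tool_rot: [[-0.001, 1.0, 0.002], [1.0, 0.001, -0.001], [-0.001, 0.002, -1.0]]
force: [-0.3, 0.3, 0.4]
opening: -0.0002
gripper_force: 0.0
```

```bash
python3 edge.py
python3 - <<'E'
from h import *
t=viewer.camera("top");s=viewer.camera("side")
P=np.array([.6136,.2445])
for n in("top","side"):
    for k in("door_edge","knuckle_top","knuckle_low","stop","door_centre"):
        print(n,k,[(np.round(x["uv"],1).tolist(),round(x["p"],2)) for x in spot_point(n,k)[:1]])
for th in (84,87,90):
    a=np.radians(th);u=-np.array([np.cos(a),np.sin(a)]);n=np.array([-np.sin(a),np.cos(a)])
    print(th,"edge",proj(s,(*(P+.209*u),.125)),"edge-top-outer",proj(s,(*(P+.209*u+.004*n),.22)),"knob",proj(s,(*(P+.19*u+.02*n),.115)))
im=s["color"].astype(int)
for v in (175,170): print(v,[(c,int(im[v,c,2]),int(im[v,c,1])) for c in range(232,258)])
E
```

```text
t 33.05 p [ 0.4561 -0.0511  0.2772] yaw 90.05 z [ 0.0022 -0.0012 -1.    ] F [-0.3179  0.3408  0.3889] M [-0.0389 -0.0645  0.0182] op -0.0002 gf 0.0
[(203, 164.87), (206, 165.3), (209, 165.3), (212, 165.43), (215, 165.58), (218, 165.61), (221, 165.44), (246, 165.85), (248, 165.58), (250, 165.67), (252, 165.62), (254, 165.19), (256, 165.66)]
[(137, 30), (137, 31), (133, 55), (136, 115), (136, 130), (110, 105), (89, 86), (89, 82), (126, 58), (137, 31), (115, 28), (85, 22), (74, 21), (67, 20), (42, 19), (26, 23), (19, 22), (22, 23)]
top door_edge [([256.6, 170.0], 0.69)]
top knuckle_top [([192.6, 169.5], 0.79)]
top knuckle_low [([200.1, 172.8], 0.85)]
top stop [([254.1, 164.3], 0.66)]
top door_centre [([230.0, 170.5], 0.81)]
side door_edge [([246.4, 184.4], 0.97)]
side knuckle_top [([197.4, 214.4], 0.73)]
side knuckle_low [([206.5, 240.0], 0.64)]
side stop [([238.3, 182.4], 0.84)]
side door_centre [([226.6, 198.1], 0.76)]
84 edge [248.0826 184.1484] edge-top-outer [249.0914 163.8036] knob [249.2582 192.7725]
87 edge [245.3385 182.585 ] edge-top-outer [246.2413 162.1783] knob [246.9443 19
[... 227 characters left out ...]
, (241, 73, 13), (242, 70, 7), (243, 61, 6), (244, 107, 83), (245, 131, 105), (246, 128, 103), (247, 129, 102), (248, 129, 99), (249, 129, 105), (250, 130, 102), (251, 130, 102), (252, 137, 109), (253, 140, 112), (254, 141, 114), (255, 142, 111), (256, 139, 111), (257, 139, 110)]
170 [(232, 54, 10), (233, 112, 8), (234, 127, 11), (235, 127, 14), (236, 100, 12), (237, 62, 4), (238, 68, 11), (239, 69, 2), (240, 72, 10), (241, 69, 8), (242, 67, 5), (243, 64, 0), (244, 122, 94), (245, 147, 120), (246, 139, 110), (247, 136, 107), (248, 132, 105), (249, 133, 105), (250, 134, 105), (251, 132, 104), (252, 134, 105), (253, 133, 106), (254, 132, 102), (255, 136, 108), (256, 140, 112), (257, 145, 115)]
```

servo_tool(series=[{"twist": [0, 0, 0], "linear": [0.05, 0.03, 0], "jaw": 0}, {"twist": [0, 0, 0], "linear": [0.1, 0.06, 0.03], "jaw": 0}, {"twist": [0, 0, 0], "linear": [0.116, 0.09, 0.08], "jaw": 0}, {"twist": [0, 0, 0], "linear": [0.116, 0.115, 0.12], "jaw": 0}, {"twist": [0, 0, 0], "linear": [0.116, 0.128, 0.12], "jaw": 0}, {"twist": [0, 0, 0], "linear": [0.116, 0.132, 0.12], "jaw": 0}, {"twist": [0, 0, 0], "linear": [0.116, 0.134, 0.12], "jaw": 0}, {"twist": [0, 0, 0], "linear": [0.116, 0.135, 0.12], "jaw": 0}])

```text
time_s: 34.75
ee_pos: [0.5919, 0.0658, 0.1582]
tool_rot: [[0.001, 1.0, 0.003], [1.0, -0.001, 0.0], [0.0, 0.003, -1.0]]
force: [0.6, 0.6, -0.5]
opening: -0.0001
gripper_force: 0.0
```

servo_tool(series=[{"twist": [0, 0, 0], "linear": [0, 0.0005, 0], "jaw": 0}, {"twist": [0, 0, 0], "linear": [0, 0.001, 0], "jaw": 0}, {"twist": [0, 0, 0], "linear": [0, 0.0015, 0], "jaw": 0}, {"twist": [0, 0, 0], "linear": [0, 0.002, 0], "jaw": 0}, {"twist": [0, 0, 0], "linear": [0, 0.0025, 0], "jaw": 0}, {"twist": [0, 0, 0], "linear": [0, 0.003, 0], "jaw": 0}, {"twist": [0, 0, 0], "linear": [0, 0.0035, 0], "jaw": 0}, {"twist": [0, 0, 0], "linear": [0, 0.004, 0], "jaw": 0}])

```text
time_s: 35.75
ee_pos: [0.5952, 0.0658, 0.1563]
tool_rot: [[0.0, 1.0, -0.001], [1.0, -0.0, -0.0], [-0.0, -0.001, -1.0]]
force: [-1.5, 0.3, 0.8]
opening: -0.0001
gripper_force: 0.7
```

```bash
cat > se.py <<'E'
from h import *
st()
s=viewer.camera("side");g=s["color"][:,:,1].astype(float)
o=[]
for v in list(range(166,180))+list(range(196,200)):
    r=g[v,236:254]; i=np.where((r[:-1]<60)&(r[1:]>=60))[0]
    if len(i): o.append((v,round(236+i[-1]+(60-r[i[-1]])/(r[i[-1]+1]-r[i[-1]]),2)))
print(o)
E
python3 se.py
```

```text
t 35.75 p [0.5952 0.0658 0.1563] yaw 89.98 z [-0.001  -0.0002 -1.    ] F [-1.5288  0.3082  0.7516] M [-0.0869  0.2816  0.0143] op -0.0001 gf 0.7
[(168, np.float64(252.17)), (169, np.float64(251.0)), (170, np.float64(249.26)), (171, np.float64(246.58)), (172, np.float64(246.29)), (173, np.float64(245.85)), (174, np.float64(245.28)), (175, np.float64(244.3)), (176, np.float64(243.46)), (177, np.float64(243.33)), (178, np.float64(243.33)), (179, np.float64(243.29)), (196, np.float64(243.16)), (197, np.float64(243.14)), (198, np.float64(243.11)), (199, np.float64(243.11))]
```

servo_tool(series=[{"twist": [0, 0, 0], "linear": [0, -0.0002, 0], "jaw": 0}, {"twist": [0, 0, 0], "linear": [0, -0.0004, 0], "jaw": 0}, {"twist": [0, 0, 0], "linear": [0, -0.0006, 0], "jaw": 0}, {"twist": [0, 0, 0], "linear": [0, -0.0008, 0], "jaw": 0}, {"twist": [0, 0, 0], "linear": [0, -0.001, 0], "jaw": 0}, {"twist": [0, 0, 0], "linear": [0, -0.0013, 0], "jaw": 0}, {"twist": [0, 0, 0], "linear": [0, -0.002, 0], "jaw": 0}, {"twist": [0, 0, 0], "linear": [0, -0.004, 0], "jaw": 0}])

```text
time_s: 36.8
ee_pos: [0.5916, 0.0659, 0.1564]
tool_rot: [[0.0, 1.0, 0.0], [1.0, -0.0, 0.0], [0.0, 0.0, -1.0]]
force: [-0.2, -0.0, 0.4]
opening: 0.0001
gripper_force: 0.0
```

servo_tool(series=[{"twist": [0, 0, 0], "linear": [0, -0.01, 0], "jaw": 0}, {"twist": [0, 0, 0], "linear": [0, -0.03, 0], "jaw": 0}, {"twist": [0, 0, 0], "linear": [0, -0.06, 0], "jaw": 0}, {"twist": [0, 0, 0], "linear": [0, -0.1, -0.03], "jaw": 0}, {"twist": [0, 0, 0], "linear": [0, -0.13, -0.08], "jaw": 0}, {"twist": [0, 0, 0], "linear": [-0.03, -0.13, -0.12], "jaw": 0}, {"twist": [0, 0, 0], "linear": [-0.08, -0.13, -0.12], "jaw": 0}, {"twist": [0, 0, 0], "linear": [-0.12, -0.13, -0.12], "jaw": 0}])

```text
time_s: 37.8
ee_pos: [0.4609, -0.0559, 0.277]
tool_rot: [[0.001, 1.0, 0.001], [1.0, -0.001, -0.002], [-0.002, 0.001, -1.0]]
force: [0.7, -0.1, -0.2]
opening: -0.0001
gripper_force: 0.0
```

```bash
python3 se.py; python3 edge.py
python3 - <<'E'
from h import *
t=viewer.camera("top");s=viewer.camera("side")
for k in "blank_centre tape jar fitting mouse screwdriver wrench".split():
    print(k,[np.round(spot_point(n,k)[0]["uv"],1).tolist() if spot_point(n,k) else None for n in("side","top")])
E
```

```text
t 37.80 p [ 0.4609 -0.0559  0.277 ] yaw 89.93 z [ 0.0013 -0.0015 -1.    ] F [ 0.7185 -0.0544 -0.2238] M [ 0.0086 -0.0176  0.0358] op -0.0001 gf 0.0
[(166, np.float64(243.65)), (167, np.float64(243.65)), (168, np.float64(243.65)), (169, np.float64(243.65)), (170, np.float64(243.61)), (171, np.float64(243.62)), (172, np.float64(243.58)), (173, np.float64(243.67)), (174, np.float64(243.68)), (175, np.float64(243.71)), (176, np.float64(243.73)), (177, np.float64(243.75)), (178, np.float64(243.72)), (179, np.float64(243.69)), (196, np.float64(243.61)), (197, np.float64(243.63)), (198, np.float64(243.62)), (199, np.float64(243.61))]
t 37.85 p [ 0.4605 -0.063   0.2761] yaw 89.39 z [-0.001 -0.006 -1.   ] F [-0.2538 -4.0085 -1.1596] M [-0.2888 -0.0045  0.0336] op -0.0001 gf 0.0
[(203, 164.72), (206, 165.12), (209, 165.11), (212, 165.4), (215, 165.49), (218, 165.55), (221, 165.47), (246, 165.54), (248, 165.47), (250, 165.72), (252, 165.57), (254, 164.94), (256, 165.43)]
[(137, 33), (136, 29), (133, 56), (136, 115), (136, 130), (109, 104), (89, 86), (90, 84), (128, 58), (138, 32), (106, 25), (76, 19), (67, 21), (63, 17), (43, 20), (23, 23), (22, 22), (21, 20)]
blank_centre [[334.8, 147.5], [363.9, 209.9]]
tape [[299.9, 215.9], [277.4, 221.3]]
jar [[245.7, 154.6], [318.4, 135.2]]
fitting [[203.0, 308.9], [158.5, 207.6]]
mouse [[169.6, 282.8], [150.6, 168.2]]
screwdriver [[281.0, 315.7], [181.7, 257.2]]
wrench [[281.2, 139.3], [362.3, 155.9]]
```

servo_tool(series=[{"twist": [0, 0, 0], "linear": [0, 0, 0], "jaw": 0}, {"twist": [0, 0, 0], "linear": [0, 0, 0], "jaw": 0}, {"twist": [0, 0, 0], "linear": [0, 0, 0], "jaw": 0}, {"twist": [0, 0, 0], "linear": [0, 0, 0], "jaw": 0}, {"twist": [0, 0, 0], "linear": [0, 0, 0], "jaw": 0}, {"twist": [0, 0, 0], "linear": [0, 0, 0], "jaw": 0}, {"twist": [0, 0, 0], "linear": [0, 0, 0], "jaw": 0}, {"twist": [0, 0, 0], "linear": [0, 0, 0], "jaw": 0}])

```text
time_s: 40.45
ee_pos: [0.4616, -0.0541, 0.2763]
tool_rot: [[0.0, 1.0, 0.0], [1.0, -0.0, 0.0], [0.0, 0.0, -1.0]]
force: [0.4, 0.6, 0.4]
opening: -0.0
gripper_force: 0.0
```

```bash
python3 se.py && python3 -c "
from h import *
print(ctrl.job_done())"
```

```text
t 40.45 p [ 0.4616 -0.0541  0.2763] yaw 89.98 z [ 0.      0.0001 -1.    ] F [0.3621 0.6434 0.4182] M [-0.0097  0.0099  0.0329] op -0.0000 gf 0.0
[(166, np.float64(243.63)), (167, np.float64(243.69)), (168, np.float64(243.65)), (169, np.float64(243.63)), (170, np.float64(243.61)), (171, np.float64(243.6)), (172, np.float64(243.62)), (173, np.float64(243.67)), (174, np.float64(243.66)), (175, np.float64(243.7)), (176, np.float64(243.72)), (177, np.float64(243.71)), (178, np.float64(243.72)), (179, np.float64(243.74)), (196, np.float64(243.57)), (197, np.float64(243.63)), (198, np.float64(243.62)), (199, np.float64(243.62))]
the job is handed in; nothing more can be done
None
```

The red door is hung on both pins and swung shut; let go, it settled about half a degree back from where it was pressed against the stops, and I handed the job in at 40 s with the robot clear and, by the camera check, the aluminium panel and other things still in place.

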